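# Slide the top stone slab off the stack onto the levelling table

## Task

Slide the top stone slab sideways off the stack on the scissor jack and across onto the levelling table, without lifting it and without disturbing the slabs below, then bring it fully home in the table's corner: flat, square and touching both the end stop and the side fence. The stone is thin and brittle, so press and push only lightly and never drive it hard against the bars; leave everything else on the bench where it is.

Things in the scene. Friction and masses are not known exactly. Their poses are not given: they have to be found in the camera images.
- slab_top: the uppermost of four equal sawn limestone slabs, the one to move: 120 mm (its x) by 100 mm (its y) by 10 mm thick, 0.2 to 0.4 kg. Origin at its centre, half-way up; z up; starts turned by less than 0.1 rad to bed_corner. Too wide to grip. A fingertip pressing down with 8 to 13 N carries it along. Cracks if the fingers bear on it with over 22 N or it is driven against a bar with over 12 N
- slab_second: the slab just under the top one, same size and axes, origin at its centre; loose, must stay where it is. The edges of the stack are only roughly in line (a few mm). Stone on stone or steel has a friction coefficient of about 0.3 to 0.5; fingertips hold on stone better than that
- slab_lower: third slab from the top, same size, origin at its centre; must stay
- slab_bottom: lowest slab, same size, origin at its centre; it lies on the floor of the carrier on the scissor jack; must stay
- jack: the scissor jack carrying the stack, plates 130 by 110 mm, fixed, with a sheet-steel slab carrier on it: floor 60 mm above the origin (centre of the base), walls 44 mm high behind (+y) and on both x sides of the slabs, 4 mm above their top and about 5 mm clear of them; open to minus y but for a 10 mm lip. It stands on the +y side of the levelling table, 12 to 22 mm from the edge of the table's plate, turned by up to 0.05 rad to it
- bed_corner (a point): inner corner of the levelling table's two stop bars, on its steel surface (85 to 91 mm above the bench, set each time; 1 to 2 mm below the underside of the top slab in the stack). Minus x runs along the end stop, +y along the side fence towards the stack. The surface extends 146 mm to minus x, 141.5 mm to +y. The slab slides to minus y; home, its centre is at (-60, +50, +5) mm, axes parallel. Fixed
- end_stop: steel bar on the levelling table, 125 mm long, 13.5 mm thick, 8 mm high (2 mm lower than the slab lying there); origin at the middle of its inner face, level with the table's surface; that face looks to +y, the slab's 120 mm edge comes against it
- side_fence: steel bar on the levelling table, 110 mm long, 13 mm thick, 8 mm high; origin at the middle of its inner face, level with the table's surface; that face looks to minus x, the slab's 100 mm edge comes against it. The slab starts 6 to 16 mm (give or take 5) short of the line of this face
- mould: bystander: steel ring mould 110 mm across, 75 mm high, beyond the levelling table; origin under its centre
- offcut: bystander: stone offcut 50 by 85 by 10 mm lying on the bench behind the jack; origin under its centre
- bowl: bystander: steel bowl 100 mm across, 50 mm high, past the jack; origin under its centre
- stub_a: bystander: steel pull stub 25 mm across, 34 mm high, beyond the levelling table; origin under its centre
- stub_b: bystander: a second such pull stub
- scraper: bystander: scraper 200 mm long lying on the bench at the end-stop side of the levelling table
- brush: bystander: brush 190 mm long lying on the bench to the robot's right
There are look-alikes about, which are no part of the job. There is more than one size of the slab_top; the job needs the middle-sized.

How it is judged:
On the way:
1. the top slab has been slid clear of the stack and lies flat on the levelling table, the slabs below unmoved (y of slab_top in the frame of bed_corner below 0.098 m and z of slab_top in the frame of bed_corner between 0.002 and 0.0075 m and angle between slab_top's own z axis and vertical below 0.03 rad and distance of each of slab_second, slab_lower, slab_bottom from where it was at the start of the episode below 0.006 m), for 0.2 s.
At the end, for the whole second after the job is handed in: The slab lies flat at rest on the levelling table, within 1.5 mm of the end stop and of the side fence and square to them within 0.025 rad; the three other slabs are within 6 mm and all bystanders within 30 mm of where they started; nothing touched (y of slab_top in the frame of bed_corner between 0.047 and 0.0515 m and x of slab_top in the frame of bed_corner between -0.0615 and -0.057 m and angle between the x axis of slab_top and the x axis of bed_corner, either way round below 0.025 rad and z of slab_top in the frame of bed_corner between 0.002 and 0.0075 m and angle between slab_top's own z axis and vertical below 0.03 rad and linear speed of slab_top below 0.005 m/s and distance of each of slab_second, slab_lower, slab_bottom from where it was at the start of the episode below 0.006 m and distance of each of mould, offcut, bowl, stub_a, stub_b, scraper, brush from where it was at the start of the episode below 0.03 m).
It fails at once if the fingers bear on the top slab with more than 22 N (contact force between the fingers and slab_top above 22 N).
It fails at once if the top slab is driven against the end stop or the side fence with more than 12 N (contact force between slab_top and end_stop above 12 N or contact force between slab_top and side_fence above 12 N).
It fails at once if the top slab is lifted instead of slid (its centre comes over 114 mm above the bench, some 15 mm above its start), or tipped by more than 0.25 rad (height (world z) of slab_top above 0.114 m or angle between slab_top's own z axis and vertical above 0.25 rad).
It fails at once if a slab of the remaining stack is shifted by more than 6 mm (distance of any of slab_second, slab_lower, slab_bottom from where it was at the start of the episode above 0.006 m).
It fails at once if a bystander is shifted by more than 30 mm (distance of any of mould, offcut, bowl, stub_a, stub_b, scraper, brush from where it was at the start of the episode above 0.03 m).
It also fails if it takes over 70 s, if anything falls off the work surface, if the arm or the gripper's body presses on something with over 40 N, if the wrist force passes 120 N, or if a joint passes its speed limit or range.

## Robot

A 6-joint arm with a two-finger parallel gripper is mounted at the origin on the work surface. World frame = base frame: x ahead of the robot, y to its left, z up, the work surface at z = 0. Lengths are in m, angles in rad, forces in N, time in s.
With the tool pointing down it reaches from about 0.3 to 0.775 m from the base axis. Payload 14.6 kg.
Tool frame: the origin (TCP) lies midway between the tips of the shut fingers; the grasp point (between the pads) lies 19 mm behind it (grasp_offset is the distance from the TCP to the grasp point, in m); z points along the fingers, y is the line along which they close (so a half turn about z gives the same grasp; the last joint's range is limited). The gripper opens to 94 mm and grips with 3 to 60 N. Pads are 16 mm wide; open, the fingers measure 119 mm over their backs; the gripper's body (75 mm by 177 mm) begins 78 mm behind the grasp point.
Start: joints at [-1.328, 0.3, 1.521, -0, 1.321, -0.067], TCP at [0.168, -0.524, 0.205] pointing down, gripper open.
Joint ranges: [-3.03, 3.03], [-0.79, 2.21], [0.23, 2.52], [-1.04, 4.18], [0, 3.07], [-2.55, 2.55]. Speed limits (rad/s): [2.22, 2.22, 2.57, 3.14, 3.14, 3.14].

## Interface

Orientations are given as [roll, pitch, yaw] about the fixed x, y, z axes, in that order (R = Rz(yaw) Ry(pitch) Rx(roll)).
In Python, from station import * gives the robot as it stands. The module is installed in compiled form; this text tells all that it offers.
- The arm moves only by the tool send_rows, never from a script. Its argument "rows" is a list of rows, each an object of numbers: "dx", "dy", "dz": the shift along the tool's x, y, z in mm; "roll": the turn about the tool's z in degrees; "jaw": the closure, from -1 (fully open) to 1 (shut). In form: [{"dx": .., "dy": .., "dz": .., "roll": .., "jaw": ..}, ...]. A call has 1 to 12 rows; each row shifts and turns the commanded pose from where the row before left it, along the tool's axes as they then stand; what a row does not reach is not made up. A row lasts 1/12 s, in which the tool goes at most 41.7 mm and 7.16 degrees, less where a joint would pass 70% of its speed; a pose out of reach is approached as far as the arm can. A call is refused whole if a number of a shift passes 41.7 or a number of a turn 7.16, either way. A call with a gripper value outside its range is refused whole. The fingers move at their own pace and stop on an object; "force" is the grip in N (left out, the last holds). Time passes only in rows, so rows that do not move let the fingers close. It gives the time, the measured TCP pose, the force, the opening and the grip force at its end, in the units of the state.
- get_obs(): the state, without advancing time (a new reading comes with each control period).
- camera(name): name is "scene" or "top" or "wrist"; returns a dict with "frame" (420x560x3 uint8, red, green, blue), "z_map" (420x560 float32, m along the optical axis (not along the pixel's ray), 0 where there is no reading), "camera_matrix" (3x3 intrinsics, pixels), "D" ([k1, k2, p1, p2, k3] as OpenCV has them; the pictures are not rectified), "rvec" (rotation vector, rad) and "tvec" (3), from world to camera coordinates, as OpenCV has them. Camera axes: x right, y down, z forward; pixel columns grow to the right and rows downward; lengths in m; the calibration is good to about 2 mm. A picture is of the moment at which its call begins.
- hand_in(): hands the job in; it is judged then, once.
The state is a dict: "time_s": time; "qpos": joint angles; "joint_vel": joint speeds; "tau": joint torques, N m; "ee_pos": TCP position; "eef_rot": TCP orientation; "force": force on the tool from outside, world axes, zero at the start; "moment": the same for the moment, N m; "grip_width": finger opening in m; "grip_force": force on a finger pad.
Only numpy, scipy, OpenCV 4.12 (cv2) and the standard library are available. Lean on these libraries where they do the work, as an engineer would, in place of code of your own. Each camera call takes 0.05 s, during which the arm holds its last target. There are 200 camera calls.

## Working session

There is one attempt and no reset: what is moved stays moved. The work goes in short steps, Python scripts to look and compute and a tool call to move; the robot and the scene stay as the last step left them, time stands still between calls to the robot, and variables do not carry over. Pictures are saved under pics/ and viewed, at most 11 in all, crops included, and the job is handed in when it is done.

Besides the shell and the picture viewer there is one more tool, called after "Request:" as a command line: name --argument value ..., lists and objects as JSON in quotes. send_rows: Moves the arm, as the interface text tells. Its arguments: {"type":"object","properties":{"rows":{"type":"array"},"force":{"type":"number"}},"required":["rows"]}

```bash
mkdir -p pics; cat > h.py <<'E'
from station import *
import numpy as np, cv2
def cam(n):
    c=camera(n); c['R']=cv2.Rodrigues(np.array(c['rvec'],float))[0]; c['t']=np.array(c['tvec'],float).reshape(3); return c
def plane(c,uv,z):
    uv=np.array(uv,float).reshape(-1,1,2)
    n=cv2.undistortPoints(uv,np.array(c['camera_matrix']),np.array(c['D'])).reshape(-1,2)
    d=np.c_[n,np.ones(len(n))]@c['R']; o=-c['R'].T@c['t']
    return o+d*((z-o[2])/d[:,2])[:,None]
def cloud(c):
    h,w=c['z_map'].shape; v,u=np.mgrid[:h,:w]
    uv=np.stack([u,v],-1).reshape(-1,1,2).astype(float)
    n=cv2.undistortPoints(uv,np.array(c['camera_matrix']),np.array(c['D'])).reshape(-1,2)
    z=c['z_map'].reshape(-1); P=np.c_[n*z[:,None],z]
    W=(P-c['t'])@c['R']; W[z==0]=np.nan
    return W.reshape(h,w,3)
def save(n,im): cv2.imwrite('pics/'+n,im[...,::-1])
E
python3 - <<'E'
from h import *
o=get_obs(); print({k:np.round(v,3) for k,v in o.items()})
for n in('scene','top'):
    c=cam(n); save(n+'0.png',c['frame']); print(n,-c['R'].T@c['t'],c['R'][2])
    np.savez('pics/'+n+'0.npz',W=cloud(c),f=c['frame'])
E
```

```text
{'time_s': np.float64(0.0), 'qpos': array([-1.328,  0.3  ,  1.522, -0.   ,  1.321, -0.067]), 'joint_vel': array([ 0.   , -0.001, -0.002, -0.   ,  0.   , -0.001]), 'tau': array([ 1.0000e-03, -5.3180e+01, -3.5274e+01,  7.1000e-02,  2.4000e-02,
       -0.0000e+00]), 'ee_pos': array([ 0.168, -0.524,  0.205]), 'eef_rot': array([-3.14, -0.  ,  0.31]), 'force': array([-0.105,  0.62 , -0.168]), 'moment': array([-0.039,  0.046, -0.022]), 'grip_force': np.float64(0.0), 'grip_width': np.float64(0.094)}
scene [ 1.1193812  -0.89472484  0.93928543] [-0.4336413   0.61432473 -0.65921192]
top [ 0.43549992 -0.08460817  1.29950843] [ 0.09755153 -0.00684059 -0.99520697]
```

View pics/top0.png

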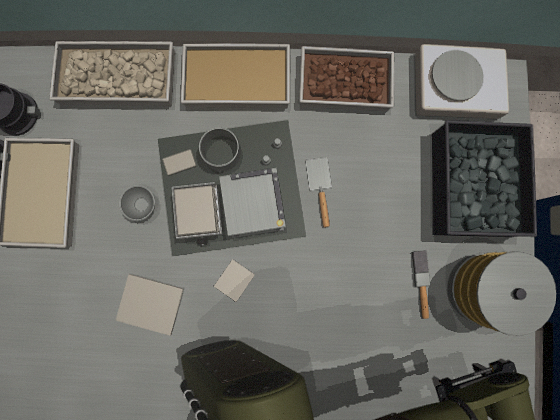

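View pics/scene0.png

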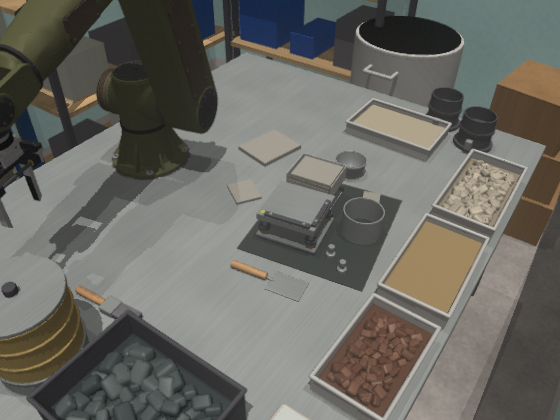

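The slab in the carrier is at top-view (195,210), with the table at (252,203), the end stop near col 281 and the side fence near row 175. These could be taken for the slab: the large tile on the bench (150,303), the small tile (233,280) and the offcut (179,161). I choose the one in the carrier at (195,210), which matches the description (middle size, on the jack).

```bash
python3 - <<'E'
from h import *
d=np.load('pics/top0.npz'); f=d['f']; W=d['W']
save('crop0.png',cv2.resize(f[160:250,160:300],None,fx=5.7,fy=5.7,interpolation=cv2.INTER_CUBIC))
hsv=cv2.cvtColor(f,cv2.COLOR_RGB2HSV); print(hsv[210,195],hsv[203,252],hsv[303,150])
c=cam('top')
m=((hsv[...,0]<25)&(hsv[...,1]>25)&(hsv[...,2]>110)).astype('uint8')
for name,(u,v) in dict(top=(195,210),big=(150,303),small=(233,280),off=(179,161)).items():
    n,l,s,ce=cv2.connectedComponentsWithStats(m,connectivity=4)
    k=l==l[v,u]; z=np.nanmedian(W[...,2][k]); cn=cv2.findContours(k.astype('uint8'),0,2)[0]; cn=max(cn,key=cv2.contourArea)
    p=plane(c,cn.reshape(-1,2),z); print(name,z,s[l[v,u]],cv2.minAreaRect((p[:,:2]*1000).astype('float32')))
print(np.nanmedian(W[195:212,240:262,2]))
for r in (190,200,210,220,225): print(r,np.round(W[r,262:296,2]*1000).astype(int))
for q in (235,245,255,265,272): print(q,np.round(W[164:190,q,2]*1000).astype(int))
E
```

```text
[ 19  32 175] [ 35  10 160] [ 19  30 163]
top 0.09876781217437823 [ 174  186   42   49 1760] ((553.3640747070312, 126.36669158935547), (122.1977310180664, 106.95032501220703), 6.9440202713012695)
big 0.01108774707607074 [ 116  274   67   61 2727] ((292.958251953125, 262.422607421875), (162.34979248046875, 135.39137268066406), 76.85467529296875)
small 0.005421594328869967 [214 259  40  42 896] ((366.50506591796875, 26.736026763916016), (76.45547485351562, 92.66845703125), 57.75839614868164)
off 0.009362829364722342 [163 150  33  25 507] ((699.444091796875, 196.1812744140625), (50.33353805541992, 85.5981674194336), 20.067974090576172)
0.08728415173012677
190 [ 88  87  87  87  85  92  89  91  88  85  87  89  85  91  91  96  92 101
   0  -1  -1   2   0   0   0  -3   1  -3  -1   1  -3   1  -3  -1]
200 [86 86 89 90 86 88 85 88 86 88 88 88 91 86 89 99 95 95 94 93  1  2  0  1
 -2 -1  3  0  3 -1  3 -1  0  1]
210 [86 86 88 87 88 86 92 84 88 92 87 87 89 86 91 90 95 94 95 98 97  0  8  1
 -5 -1  2 -5  0 -8  5  3 -1  4]
220 [87 89 81 87 87 94 82 89 88 85 85 92 90 87 87 95 91 88 87 85 87 86 89 -2
 -2 -2  2 -4  1  1 -3 -4  1 -1]
225 [86 88 86 88 82 88 87 89 88 84 89 89 86 84 86 89 89 90 88 83 88 86 90 89
  2 -3  4  2 -4  2  0  2  1  1]
235 [ 9  2 -2  0  0 -3  3  1 -1 -2 98 94 94 95 96 87 87 86 84 87 85 89 87 85
 88 87]
245 [-2  3 -4 -3 -1 -1  5 -1 99 94 94 96 99 87 90 86 85 85 91 84 85 87 89 86
 88 82]
255 [-1 -4  1 -3  2 -1  2 96 96 96 94 96 85 89 85 86 89 88 87 87 89 90 86 88
 84 87]
265 [ 1 -3  0  1  1 94 92 96 96 93 88 90 91 84 87 92 88 88 89 87 83 85 91 86
 91 85]
272 [-5 -4 -4 -2 91 83 90 91 90 97 93 87 92 86 86 89 86 90 91 83 90 90 89 90
 90 85]
```

View pics/crop0.png

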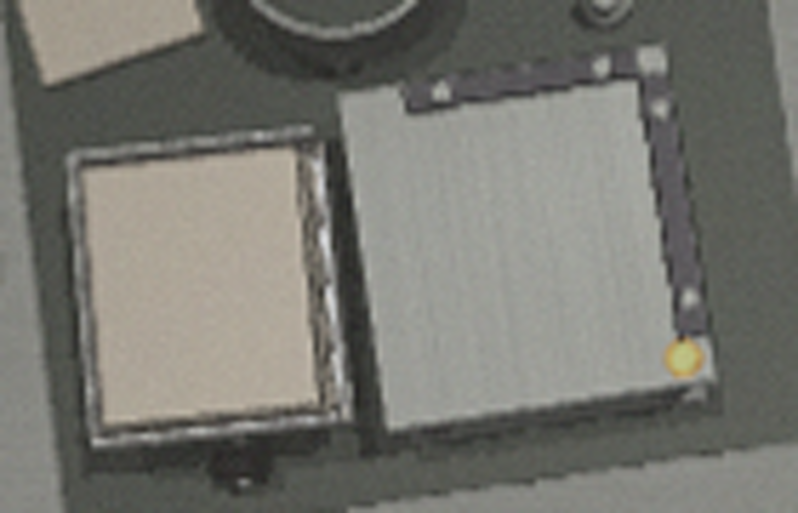

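Request:
send_rows --rows '[{"dx": 32,"dz": -8,"roll": -3.3},{"dx": 32,"dz": -8,"roll": -3.3},{"dx": 32,"dz": -8,"roll": -3.3},{"dx": 32,"dz": -8,"roll": -3.3},{"dx": 32,"dz": -8,"roll": -3.3},{"dx": 32,"dz": -8,"roll": -3.3},{"dx": 32,"dz": -8,"roll": -3.3},{"dx": 32,"dz": -8,"roll": -3.3},{"dx": 32,"dz": -8,"roll": -3.3},{"dx": 32,"dz": -8,"roll": -3.3},{"dx": 32,"dz": -8,"roll": -3.3},{"dx": 32,"dz": -8,"roll": -3.3}]'

```text
invalid input at $.rows[0]: expected keys dx, dy, dz, roll, jaw
```

Request:
send_rows --rows '[{"dx": 32,"roll": -3.3},{"dx": 32,"roll": -3.3},{"dx": 32,"roll": -3.3},{"dx": 32,"roll": -3.3},{"dx": 32,"roll": -3.3},{"dx": 32,"roll": -3.3},{"dx": 32,"roll": -3.3},{"dx": 32,"roll": -3.3},{"dx": 32,"roll": -3.3},{"dx": 32,"roll": -3.3},{"dx": 32,"roll": -3.3},{"dx": 32,"roll": -3.3}]'

```text
invalid input at $.rows[0]: expected keys dx, dy, dz, roll, jaw
```

```bash
python3 - <<'E'
from h import *
o=get_obs(); print({k:np.round(v,3) for k,v in o.items()})
c=cam('wrist'); save('w1.png',c['frame']); print(-c['R'].T@c['t'],c['R'])
np.savez('pics/w1.npz',W=cloud(c),f=c['frame'])
E
```

```text
{'time_s': np.float64(0.15), 'qpos': array([-1.328,  0.3  ,  1.521, -0.   ,  1.321, -0.067]), 'joint_vel': array([ 0.   , -0.002, -0.003, -0.   , -0.001,  0.001]), 'tau': array([ 1.0000e-03, -5.3196e+01, -3.5282e+01,  7.1000e-02,  2.4000e-02,
       -0.0000e+00]), 'ee_pos': array([ 0.168, -0.524,  0.205]), 'eef_rot': array([-3.141, -0.   ,  0.31 ]), 'force': array([-0.392,  0.272,  0.453]), 'moment': array([0.019, 0.062, 0.002]), 'grip_force': np.float64(0.0), 'grip_width': np.float64(0.094)}
[ 0.24260121 -0.49993798  0.38330426] [[ 3.04317062e-01 -9.52570764e-01 -2.54234093e-04]
 [-9.18189320e-01 -2.93404285e-01  2.66162167e-01]
 [-2.53612892e-01 -8.07642538e-02 -9.63928232e-01]]
```

View pics/w1.png

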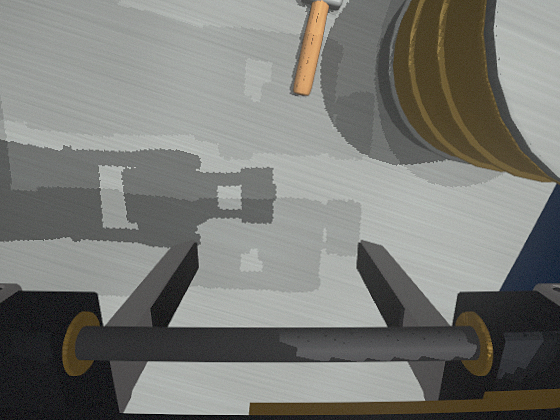

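The calls were refused because every row needs all five keys. The picture shows the bench at the start pose, with the camera 78 mm ahead of the tool. I'm resending.

Request:
send_rows --rows '[{"dx": 32,"dy": 0,"dz": -8,"roll": -3.3,"jaw": -1},{"dx": 32,"dy": 0,"dz": -8,"roll": -3.3,"jaw": -1},{"dx": 32,"dy": 0,"dz": -8,"roll": -3.3,"jaw": -1},{"dx": 32,"dy": 0,"dz": -8,"roll": -3.3,"jaw": -1},{"dx": 32,"dy": 0,"dz": -8,"roll": -3.3,"jaw": -1},{"dx": 32,"dy": 0,"dz": -8,"roll": -3.3,"jaw": -1},{"dx": 32,"dy": 0,"dz": -8,"roll": -3.3,"jaw": -1},{"dx": 32,"dy": 0,"dz": -8,"roll": -3.3,"jaw": -1},{"dx": 32,"dy": 0,"dz": -8,"roll": -3.3,"jaw": -1},{"dx": 32,"dy": 0,"dz": -8,"roll": -3.3,"jaw": -1},{"dx": 32,"dy": 0,"dz": -8,"roll": -3.3,"jaw": -1},{"dx": 32,"dy": 0,"dz": -8,"roll": -3.3,"jaw": -1}]'

```text
time_s: 1.2
ee_pos: [0.4735, -0.3017, 0.3016]
eef_rot: [-3.141, -0.0, 1.004]
force: [0.5, -0.8, -1.1]
grip_width: 0.0939
grip_force: 0.0
```

Request:
send_rows --rows '[{"dx": 32,"dy": 0,"dz": 0,"roll": -3.3,"jaw": -1},{"dx": 32,"dy": 0,"dz": 0,"roll": -3.3,"jaw": -1},{"dx": 32,"dy": 0,"dz": 0,"roll": -3.3,"jaw": -1},{"dx": 32,"dy": 0,"dz": 0,"roll": -3.3,"jaw": -1},{"dx": 32,"dy": 0,"dz": 0,"roll": -3.3,"jaw": -1},{"dx": 32,"dy": 0,"dz": 0,"roll": -3.3,"jaw": -1},{"dx": 32,"dy": 0,"dz": 0,"roll": -3.3,"jaw": -1},{"dx": 32,"dy": 0,"dz": 0,"roll": -3.3,"jaw": -1},{"dx": 32,"dy": 0,"dz": 0,"roll": -3.3,"jaw": -1},{"dx": 32,"dy": 0,"dz": 0,"roll": -3.3,"jaw": -1},{"dx": 32,"dy": 0,"dz": 0,"roll": -3.3,"jaw": -1},{"dx": 0,"dy": 0,"dz": 0,"roll": 0,"jaw": -1}]'

```text
time_s: 2.2
ee_pos: [0.5686, 0.034, 0.3013]
eef_rot: [-3.141, -0.001, 1.642]
force: [-0.9, -0.3, 0.2]
grip_width: 0.094
grip_force: 0.0
```

```bash
python3 - <<'E'
from h import *
o=get_obs(); print({k:np.round(v,3) for k,v in o.items()})
c=cam('wrist'); save('w2.png',c['frame']); print(-c['R'].T@c['t'])
np.savez('pics/w2.npz',W=cloud(c),f=c['frame'])
E
```

```text
{'time_s': np.float64(2.2), 'qpos': array([-5.000e-03,  2.930e-01,  1.310e+00,  1.000e-03,  1.539e+00,
       -7.600e-02]), 'joint_vel': array([-0.08 , -0.   ,  0.001, -0.02 ,  0.   ,  0.003]), 'tau': array([ 1.8550e+00, -5.4360e+01, -3.7157e+01,  1.0100e-01,  1.3000e-02,
       -2.6000e-02]), 'ee_pos': array([0.569, 0.034, 0.301]), 'eef_rot': array([-3.141e+00, -1.000e-03,  1.642e+00]), 'force': array([-0.893, -0.336,  0.25 ]), 'moment': array([-0.011, -0.163,  0.006]), 'grip_force': np.float64(0.0), 'grip_width': np.float64(0.094)}
[0.56463864 0.11115165 0.47961202]
```

View pics/w2.png

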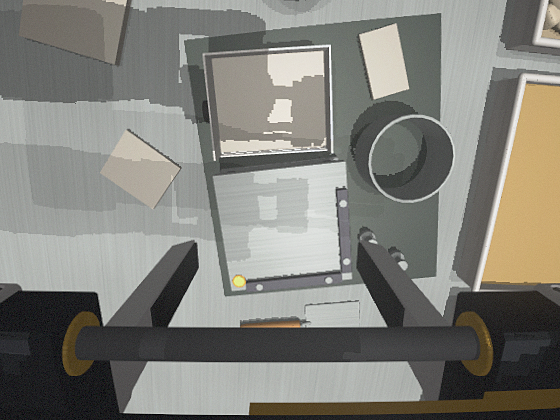

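The view shows the slab in the carrier (corners about (218,52), (326,47), (326,152), (220,157)). The table is below it, with the fence's inner face near x 338–341 and the end stop's inner face near y 272–285.

```bash
python3 - <<'E'
from h import *
d=np.load('pics/w2.npz'); f=d['f'].copy(); W=d['W']
a=f[40:170,200:345]; b=f[165:300,205:365]
save('c2.png',np.hstack([cv2.resize(a,(400,400),interpolation=2),cv2.resize(b,(400,400),interpolation=2)]))
print('slab z',np.nanmedian(W[70:140,235:310,2]),'bed z',np.nanmedian(W[190:260,240:320,2]))
g=cv2.cvtColor(f,cv2.COLOR_RGB2GRAY)
print('fence'); 
for r in (200,215,230,245,258): print(r,g[r,328:358])
print('stop')
for q in (255,275,295,315,330): print(q,g[262:298,q])
print('slab L/R')
for r in (65,85,105,125,140): print(r,g[r,204:226],g[r,316:338])
print('slab T/B')
for q in (235,255,290,310): print(q,g[40:66,q],g[138:172,q])
E
```

```text
slab z 0.1000554585406038 bed z 0.08886153324011077
fence
200 [216 211 213 213 212 214 200 190 143  76 117  96  96 165 180 193 186 140
 116 106 113 119 115 119 119 120 116 114 117 116]
215 [213 213 212 212 211 212 214 205 153  60  89 120 120 114 118 118 123 126
 123 124 107 106 120 116 122 118 116 121 115 114]
230 [223 219 213 215 208 208 210 212 207 202 144  73 115 118 116 117 121 122
 117 120 117 107 112 121 117 126 118 123 122 122]
245 [217 220 215 216 217 215 215 216 217 222 170  66  93 129 125 123 119 123
 128 125 125 125 103 108 116 120 120 117 120  98]
258 [210 210 211 215 212 211 211 213 214 214 222 191 112  92 120 106 105 147
 175 170 143 116 124 116 115 114 114 116 107  68]
stop
255 [200 203 203 198 197 196 199 198 200 200 197 198 199 199 199 205 181 101
  64  55  96 123 109 101 124 128 111 106 114 116  99 127 173 193 185 188]
275 [205 205 203 209 209 205 207 211 210 210 203 204 213 180 118 108  60  57
 100 128 121 121 120 124 120 120 118 115 107 120 169 194 184 184 188 184]
295 [212 213 213 213 214 215 215 216 213 212 213 218 187  86  64  61  99 128
 122 121 125 123 119 11
[... 1598 characters left out ...]
133  95  84  84 132 154 152
 151 149 153 155 152 151 152 150] [127 137 229 219 218 216 217 216 215 215 216 224 224 136 139 180 255  91
  60  75  77  73  80  74  77  76  74  84 101  85  84  84  98 164]
290 [116  98  82  88  86  81  98 225 250 173 102 105 108 225 229 224 224 224
 225 223 224 223 224 224 225 224] [134 133 141 209 202 196 204 228 223 216 217 154 221 197 255  80  73  82
  82  78  76  81  80  80  86  85  90  83  83 146 224 215 214 215]
310 [115  81  82  83  74 122 229 234 143 106 105 136 215 228 225 222 224 222
 225 225 223 221 223 225 226 225] [153 133 129 135 126 125 116 125 176 196 144 173 231 245  44  76  78  79
  82  74  83  78  85  85  88  88  98 173 225 215 215 216 214 214]
```

View pics/c2.png

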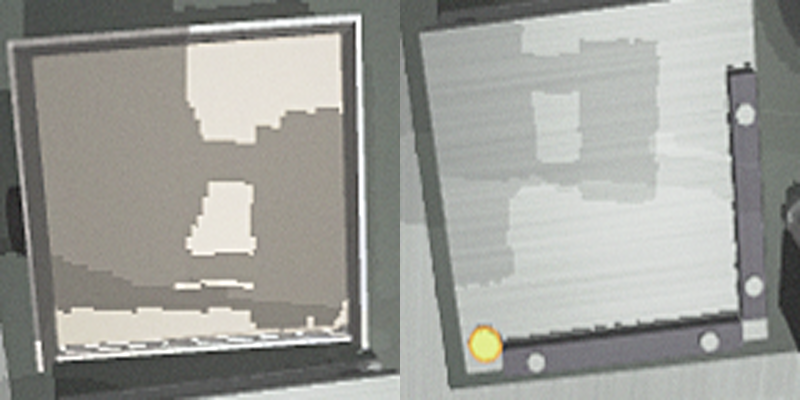

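```bash
cat > m.py <<'E'
from h import *
def line(p):
    vx,vy,x,y=cv2.fitLine(np.float32(p[:,:2]*1000),2,0,.01,.01).ravel(); return np.array([x,y]),np.array([vx,vy])
def isect(a,b):
    s=np.linalg.solve(np.c_[a[1],-b[1]],b[0]-a[0]); return a[0]+s[0]*a[1]
E
python3 - <<'E'
from m import *
c=cam('wrist')
zb=.0885; zs=.1
L=lambda pts,z: line(plane(c,pts,z))
fe=L([(335.9,200),(336.5,215),(337.8,230),(338.4,245),(339.6,258)],zb)
st=L([(255,278.7),(275,275.8),(295,274.6),(315,272.7),(330,270.7)],zb)
l=L([(211.9,65),(213.9,85),(216,105),(217.8,125),(219.5,140)],zs)
r=L([(323.6,65),(324.1,85),(324.9,105),(325.3,125),(326,140)],zs)
t=L([(235,56.8),(255,54.7),(290,52.6),(310,51.3)],zs)
b=L([(235,152.8),(255,150.5),(290,148.7),(310,148)],zs)
tl,bl=L([(213.5,172.5),(226,294)],zb),None
ang=lambda q:np.degrees(np.arctan(q[1][1]/q[1][0])) if abs(q[1][0])>.5 else np.degrees(np.arctan(-q[1][0]/q[1][1]))
for n,q in dict(fe=fe,st=st,l=l,r=r,t=t,b=b).items(): print(n,q,ang(q))
C=isect(fe,st); print('corner',C)
K=[isect(t,l),isect(t,r),isect(b,r),isect(b,l)]; K=np.array(K); print(K, K.mean(0))
for i in range(4): print(np.linalg.norm(K[i]-K[(i+1)%4]))
th=np.radians((ang(fe)+ang(st))/2); R=np.array([[np.cos(th),-np.sin(th)],[np.sin(th),np.cos(th)]])
print('bedyaw',th,'slab centre in bed',(K.mean(0)-C)@R,'slab corners',(K-C)@R, 'home world',C+R@[-60,50])
print(get_obs()['ee_pos'],get_obs()['eef_rot'])
E
```

```text
fe (array([649.7385  , -20.507353], dtype=float32), array([ 0.1762522, -0.984345 ], dtype=float32)) 10.151536
st (array([599.7914 , -85.60674], dtype=float32), array([0.9843783 , 0.17606638], dtype=float32)) 10.14072
l (array([495.85593, 120.11863], dtype=float32), array([ 0.12702514, -0.9918995 ], dtype=float32)) 7.2977204
r (array([616.26587, 128.13979], dtype=float32), array([ 0.13404687, -0.990975  ], dtype=float32)) 7.703509
t (array([555.11536, 176.27039], dtype=float32), array([0.99121636, 0.13225038], dtype=float32)) 7.5996523
b (array([561.624  ,  74.31686], dtype=float32), array([0.9917981 , 0.12781444], dtype=float32)) 7.343315
corner [659.4832  -74.93023]
[[489.7813  167.55336]
 [608.7867  183.43134]
 [622.4854   82.16016]
 [502.69397  66.72246]] [555.9369  124.96683]
120.05994
102.193474
120.78209
101.65435
bedyaw 0.17708333 slab centre in bed [-66.71331 215.01164] slab corners [[-124.33232    268.5861   ]
 [  -4.3909407  263.2519   ]
 [  -8.746292   161.15126  ]
 [-129.3839     167.05734  ]] home world [591.61355329 -36.28170252]
[0.56881262 0.03026787 0.30124687] [-3.14119679e+00  1.15126793e-04  1.63594967e+00]
```

Request:
send_rows --rows '[{"dx": 19.3,"dy": -1.4,"dz": 0,"roll": 0,"jaw": 0},{"dx": 19.3,"dy": -1.4,"dz": 0,"roll": 0,"jaw": 0},{"dx": 19.3,"dy": -1.4,"dz": 0,"roll": 0,"jaw": 0},{"dx": 19.3,"dy": -1.4,"dz": 0,"roll": 0,"jaw": 0},{"dx": 19.3,"dy": -1.4,"dz": 0,"roll": 0,"jaw": 0},{"dx": 0,"dy": 0,"dz": 10,"roll": -3.8,"jaw": 0},{"dx": 0,"dy": 0,"dz": 30,"roll": 0,"jaw": 0},{"dx": 0,"dy": 0,"dz": 30,"roll": 0,"jaw": 0},{"dx": 0,"dy": 0,"dz": 30,"roll": 0,"jaw": 0},{"dx": 0,"dy": 0,"dz": 30,"roll": 0,"jaw": 0},{"dx": 0,"dy": 0,"dz": 20,"roll": 0,"jaw": 0},{"dx": 0,"dy": 0,"dz": 0,"roll": 0,"jaw": 0}]'

```text
time_s: 3.3
ee_pos: [0.5542, 0.1237, 0.1472]
eef_rot: [-3.135, 0.0, 1.699]
force: [-0.9, -0.2, -0.6]
grip_width: 0.0473
grip_force: 0.0
```

```bash
python3 - <<'E'
from h import *
o=get_obs(); print({k:np.round(v,4) for k,v in o.items()})
c=cam('wrist'); save('w3.png',c['frame'])
t=cam('top'); save('t3.png',cv2.resize(t['frame'][160:250,160:300],None,fx=5.7,fy=5.7,interpolation=cv2.INTER_CUBIC))
E
```

```text
{'time_s': np.float64(3.3), 'qpos': array([ 1.5520e-01,  3.9580e-01,  1.5322e+00, -2.0000e-04,  1.2205e+00,
        2.7500e-02]), 'joint_vel': array([ 0.0044, -0.0503, -0.0789,  0.0014,  0.0835, -0.0003]), 'tau': array([ 2.82700e-01, -5.84949e+01, -3.45054e+01,  8.69000e-02,
       -1.10330e+00,  2.70000e-03]), 'ee_pos': array([0.5542, 0.1237, 0.1472]), 'eef_rot': array([-3.1347e+00,  4.0000e-04,  1.6986e+00]), 'force': array([-0.8865, -0.1517, -0.6497]), 'moment': array([-0.0326, -0.045 ,  0.0507]), 'grip_force': np.float64(0.0), 'grip_width': np.float64(0.0473)}
```

View pics/w3.png

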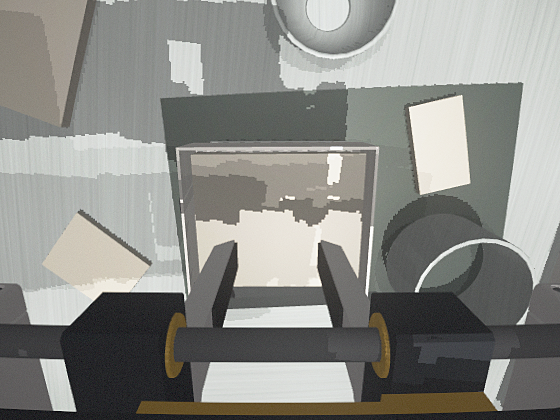

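The fingers sit centred over the slab (tips at (230,240) and (325,240)), inside the carrier walls (x 180 and 378). I'm coming down.

Request:
send_rows --rows '[{"dx": 0,"dy": 0,"dz": 15,"roll": 0,"jaw": 0},{"dx": 0,"dy": 0,"dz": 15,"roll": 0,"jaw": 0},{"dx": 0,"dy": 0,"dz": 8,"roll": 0,"jaw": 0},{"dx": 0,"dy": 0,"dz": 0,"roll": 0,"jaw": 0},{"dx": 0,"dy": 0,"dz": 0,"roll": 0,"jaw": 0},{"dx": 0,"dy": 0,"dz": 0,"roll": 0,"jaw": 0}]'

```text
time_s: 3.9
ee_pos: [0.5564, 0.1253, 0.1149]
eef_rot: [3.14, -0.0, 1.701]
force: [0.3, 0.3, 0.3]
grip_width: 0.0471
grip_force: 0.0
```

Request:
send_rows --rows '[{"dx": 0,"dy": 0,"dz": 1,"roll": 0,"jaw": 0},{"dx": 0,"dy": 0,"dz": 1,"roll": 0,"jaw": 0},{"dx": 0,"dy": 0,"dz": 1,"roll": 0,"jaw": 0},{"dx": 0,"dy": 0,"dz": 1,"roll": 0,"jaw": 0},{"dx": 0,"dy": 0,"dz": 0,"roll": 0,"jaw": 0},{"dx": 0,"dy": 0,"dz": 0,"roll": 0,"jaw": 0}]'

```text
time_s: 4.4
ee_pos: [0.5557, 0.1253, 0.1094]
eef_rot: [-3.141, 0.0, 1.701]
force: [-0.3, -0.8, -0.1]
grip_width: 0.0473
grip_force: 0.0
```

Request:
send_rows --rows '[{"dx": 0,"dy": 0,"dz": 2,"roll": 0,"jaw": 0},{"dx": 0,"dy": 0,"dz": 2,"roll": 0,"jaw": 0},{"dx": 0,"dy": 0,"dz": 2,"roll": 0,"jaw": 0},{"dx": 0,"dy": 0,"dz": 1,"roll": 0,"jaw": 0},{"dx": 0,"dy": 0,"dz": 0,"roll": 0,"jaw": 0},{"dx": 0,"dy": 0,"dz": 0,"roll": 0,"jaw": 0},{"dx": 0,"dy": 0,"dz": 0,"roll": 0,"jaw": 0}]'

```text
time_s: 4.98
ee_pos: [0.5558, 0.1253, 0.1025]
eef_rot: [3.141, -0.0, 1.701]
force: [0.8, -0.0, 0.2]
grip_width: 0.0471
grip_force: 0.0
```

Request:
send_rows --rows '[{"dx": 0,"dy": 0,"dz": 0.5,"roll": 0,"jaw": 0},{"dx": 0,"dy": 0,"dz": 0.5,"roll": 0,"jaw": 0},{"dx": 0,"dy": 0,"dz": 0,"roll": 0,"jaw": 0},{"dx": 0,"dy": 0,"dz": 0,"roll": 0,"jaw": 0}]'

```text
time_s: 5.32
ee_pos: [0.5558, 0.1253, 0.1015]
eef_rot: [3.142, -0.0, 1.701]
force: [0.0, 0.4, 0.6]
grip_width: 0.0466
grip_force: 0.0
```

Request:
send_rows --rows '[{"dx": 0,"dy": 0,"dz": 0.5,"roll": 0,"jaw": 0},{"dx": 0,"dy": 0,"dz": 0.5,"roll": 0,"jaw": 0},{"dx": 0,"dy": 0,"dz": 0,"roll": 0,"jaw": 0},{"dx": 0,"dy": 0,"dz": 0,"roll": 0,"jaw": 0}]'

```text
time_s: 5.65
ee_pos: [0.5559, 0.1254, 0.1013]
eef_rot: [3.141, 0.0, 1.701]
force: [-3.9, -0.8, 8.1]
grip_width: 0.0472
grip_force: 4.4
```

Request:
send_rows --rows '[{"dx": 0,"dy": 0,"dz": 0.5,"roll": 0,"jaw": 0},{"dx": 0,"dy": 0,"dz": 0,"roll": 0,"jaw": 0},{"dx": 0,"dy": 0,"dz": 0,"roll": 0,"jaw": 0}]'

```text
time_s: 5.9
ee_pos: [0.556, 0.1254, 0.1012]
eef_rot: [3.141, 0.0, 1.701]
force: [-5.9, -2.2, 12.7]
grip_width: 0.047
grip_force: 6.6
```

Request:
send_rows --rows '[{"dx": -0.5,"dy": 0,"dz": -0.2,"roll": 0,"jaw": 0},{"dx": -1,"dy": 0,"dz": 0,"roll": 0,"jaw": 0},{"dx": -1.5,"dy": 0,"dz": 0,"roll": 0,"jaw": 0},{"dx": -1.5,"dy": 0,"dz": 0,"roll": 0,"jaw": 0}]'

```text
time_s: 6.23
ee_pos: [0.557, 0.1215, 0.1013]
eef_rot: [3.139, -0.001, 1.701]
force: [-1.3, 3.9, 8.8]
grip_width: 0.0471
grip_force: 4.2
```

Request:
send_rows --rows '[{"dx": -2,"dy": 0,"dz": 0.1,"roll": 0,"jaw": 0},{"dx": -2,"dy": 0,"dz": 0,"roll": 0,"jaw": 0},{"dx": -2,"dy": 0,"dz": 0,"roll": 0,"jaw": 0},{"dx": -2,"dy": 0,"dz": 0,"roll": 0,"jaw": 0},{"dx": -2,"dy": 0,"dz": 0,"roll": 0,"jaw": 0}]'

```text
time_s: 6.65
ee_pos: [0.5584, 0.1116, 0.1013]
eef_rot: [3.139, -0.001, 1.701]
force: [-0.6, 3.5, 8.7]
grip_width: 0.0469
grip_force: 4.5
```

```bash
python3 - <<'E'
from h import *
print(get_obs()['force'],get_obs()['ee_pos'])
t=cam('top'); c=cam('wrist'); save('t4.png',np.hstack([cv2.resize(t['frame'][175:250,165:240],(400,400),interpolation=2),cv2.resize(c['frame'][130:330,170:390],(400,400),interpolation=2)]))
E
```

```text
[-0.61220232  3.51765911  8.68063032] [0.55835143 0.11155167 0.10127836]
```

View pics/t4.png

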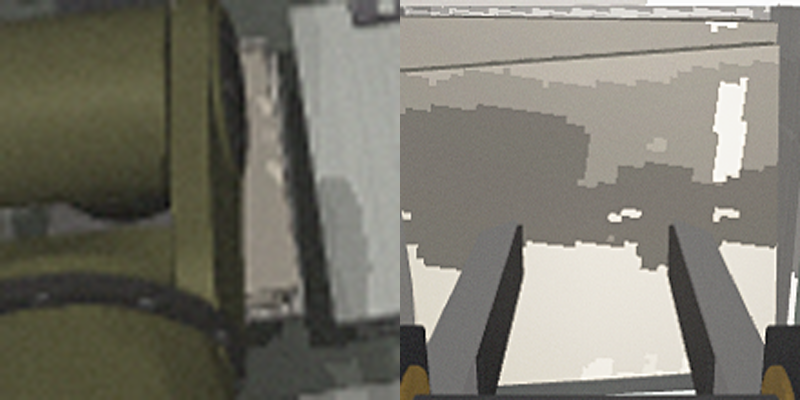

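```bash
cat > rear.py <<'E'
from m import *
def rear(c,v0,v1,us,zs=.1003,dbg=0):
    g=cv2.cvtColor(c['frame'],cv2.COLOR_RGB2GRAY).astype(int); P=[]
    for u in us:
        col=g[v0:v1,u]; k=np.argmin(col); P.append((u,v0+k))
    if dbg: print(P)
    w=plane(c,P,zs); q=line(w); return q,np.degrees(np.arctan2(q[1][1],q[1][0]))
E
python3 - <<'E'
from rear import *
c=cam('wrist')
q,a=rear(c,146,172,range(175,378,12),dbg=1); print(q,a)
o=get_obs(); print(o['ee_pos'],o['eef_rot'])
n=np.array([-np.sin(np.radians(a)),np.cos(np.radians(a))]); print('dist tcp->rear',(q[0]-o['ee_pos'][:2]*1000)@n)
g=cv2.cvtColor(c['frame'],cv2.COLOR_RGB2GRAY)
print(g[190,160:190],g[190,365:400]); 
E
```

```text
[(175, np.int64(165)), (187, np.int64(164)), (199, np.int64(163)), (211, np.int64(162)), (223, np.int64(161)), (235, np.int64(160)), (247, np.int64(159)), (259, np.int64(159)), (271, np.int64(158)), (283, np.int64(157)), (295, np.int64(156)), (307, np.int64(155)), (319, np.int64(155)), (331, np.int64(154)), (343, np.int64(153)), (355, np.int64(152)), (367, np.int64(152))]
(array([548.95624, 167.29085], dtype=float32), array([0.9806699 , 0.19566949], dtype=float32)) 11.283835
[0.55842375 0.11127221 0.101312  ] [ 3.13906138e+00 -5.53118959e-04  1.70067912e+00]
dist tcp->rear 56.7882925726706
[114 113 111 115 121 118 120 119 119 123 125 114 116 119 122 122 120 120
 119 119 121 121 121 122 117 122 119 118 118 120] [160 160 159 159 156 158 158 162 155 159 162 161 165 122 108 113 112 115
 115 115 117 117 109 113 110 111 107 122 187 182 180 142 130 137 132]
```

Rear edge of the top slab is visible at v 152–165. The slab has lagged and turned 3.7° counter-clockwise, so one finger bears more than the other. I'll lift off, shut the fingers and measure again.

Request:
send_rows --rows '[{"dx": 0,"dy": 0,"dz": -3,"roll": 0,"jaw": 0},{"dx": 0,"dy": 0,"dz": -15,"roll": 0,"jaw": 0.5},{"dx": 0,"dy": 0,"dz": -25,"roll": 0,"jaw": 1},{"dx": 0,"dy": 0,"dz": -25,"roll": 0,"jaw": 1},{"dx": 0,"dy": 0,"dz": -25,"roll": 0,"jaw": 1},{"dx": -30,"dy": 0,"dz": -10,"roll": 0,"jaw": 1},{"dx": -30,"dy": 0,"dz": 0,"roll": 0,"jaw": 1},{"dx": 0,"dy": 0,"dz": 0,"roll": 0,"jaw": 1},{"dx": 0,"dy": 0,"dz": 0,"roll": 0,"jaw": 1},{"dx": 0,"dy": 0,"dz": 0,"roll": 0,"jaw": 1}]'

```text
time_s: 7.63
ee_pos: [0.5653, 0.0517, 0.2028]
eef_rot: [-3.141, -0.0, 1.7]
force: [0.4, 0.2, -0.2]
grip_width: 0.0005
grip_force: 0.0
```

```bash
python3 - <<'E'
from h import *
o=get_obs(); print(o['ee_pos'],o['eef_rot'],o['grip_width'])
c=cam('wrist'); np.savez('pics/w5.npz',f=c['frame'],**{k:c[k] for k in('camera_matrix','D','R','t')})
save('w5.png',cv2.resize(c['frame'][30:330,150:450],(600,600),interpolation=2))
E
```

```text
[0.56526826 0.05173603 0.20282454] [-3.14109690e+00 -2.56762575e-04  1.70048902e+00] 0.0005153514160212082
```

View pics/w5.png

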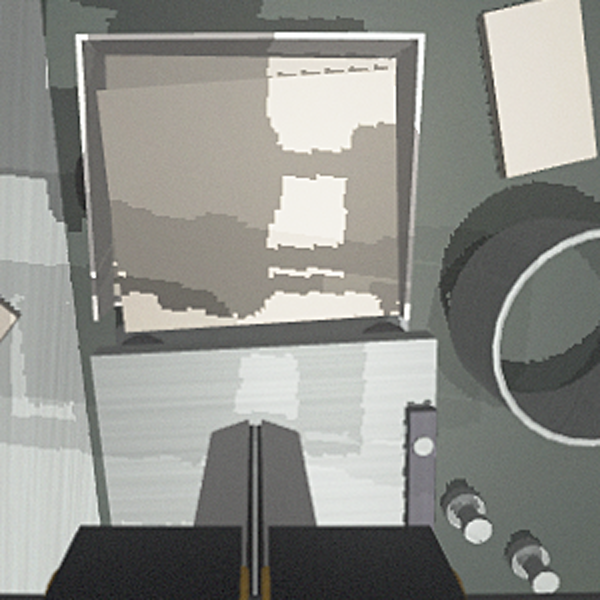

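The slab corners are at crop (97,91), (396,66), (402,315) and (125,333), with the second slab exposed behind it. The rear-left corner is close to the left wall.

```bash
cat > pose.py <<'E'
from m import *
def pose(c,l,r,t,b,z=.1003):
    l,r,t,b=[line(plane(c,p,z)) for p in(l,r,t,b)]
    K=np.array([isect(t,l),isect(t,r),isect(b,r),isect(b,l)])
    e=(K[1]-K[0]+K[2]-K[3]); return K,K.mean(0),np.degrees(np.arctan2(e[1],e[0]))
E
python3 - <<'E'
from pose import *
d=np.load('pics/w5.npz'); f=d['f']; c=dict(d)
g=cv2.cvtColor(f,cv2.COLOR_RGB2GRAY)
def edge(v,u0,u1):   # strongest step along row
    s=g[v,u0:u1].astype(int); k=np.argmax(abs(np.diff(s))); return (u0+k+.5,v)
def edgec(u,v0,v1):
    s=g[v0:v1,u].astype(int); k=np.argmax(abs(np.diff(s))); return (u,v0+k+.5)
l=[edge(v,195,218) for v in (85,100,115,130,150,165)]
r=[edge(v,344,354) for v in (75,90,110,130,150,165)]
t=[edgec(u,64,80) for u in (205,220,235,250,265,280)]
b=[edgec(u,182,200) for u in (215,235,255,285,300,320,340)]
print(l,r,t,b,sep='\n')
K,m,a=pose(c,l,r,t,b); print(K,m,a,[np.linalg.norm(K[i]-K[i-1]) for i in range(4)])
C=np.array([659.5,-74.9]); th=.177; R=np.array([[np.cos(th),-np.sin(th)],[np.sin(th),np.cos(th)]])
print('bed',(m-C)@R)
E
```

```text
[(np.float64(198.5), 85), (np.float64(200.5), 100), (np.float64(202.5), 115), (np.float64(204.5), 130), (np.float64(196.5), 150), (np.float64(197.5), 165)]
[(np.float64(347.5), 75), (np.float64(347.5), 90), (np.float64(347.5), 110), (np.float64(348.5), 130), (np.float64(348.5), 150), (np.float64(352.5), 165)]
[(205, np.float64(74.5)), (220, np.float64(72.5)), (235, np.float64(71.5)), (250, np.float64(70.5)), (265, np.float64(69.5)), (280, np.float64(68.5))]
[(215, np.float64(195.5)), (235, np.float64(194.5)), (255, np.float64(187.5)), (285, np.float64(191.5)), (300, np.float64(190.5)), (320, np.float64(188.5)), (340, np.float64(187.5))]
[[491.912   155.38347]
 [605.4854  178.04779]
 [628.2202   80.17152]
 [495.55353  55.28333]] [555.2928  117.22153] 10.930092 [np.float32(100.16636), np.float32(115.81276), np.float32(100.48202), np.float32(134.981)]
bed [-68.75088921 207.46840707]
```

```bash
python3 - <<'E'
from pose import *
c=dict(np.load('pics/w5.npz'))
l=[(198.5,85),(200.5,100),(202.5,115),(204.5,130)]
r=[(347.5,75),(347.5,90),(347.9,110),(348.5,130),(348.8,150)]
t=[(205,74.5),(220,72.7),(235,71.5),(250,70.5),(265,69.5),(280,68.5)]
b=[(215,195.5),(235,194.3),(285,191.3),(300,190.2),(320,188.7),(340,187.5)]
K,m,a=pose(c,l,r,t,b); print(K,m,a,[np.linalg.norm(K[i]-K[i-1]) for i in range(4)])
C=np.array([659.5,-74.9]); th=.177; R=np.array([[np.cos(th),-np.sin(th)],[np.sin(th),np.cos(th)]])
print('bed',(m-C)@R)
# carrier wall tops z~.1053: inner edges, floor-ish
for n,p in dict(wl=[(190.5,50),(199,187)],wr=[(359.5,50),(353.5,187)]).items(): print(n,plane(c,p,.1043))
# second slab right/back edges visible
print('second', plane(c,[(203,58),(347.5,62)],.0903))
E
```

```text
[[488.23526  154.58438 ]
 [606.26117  178.26791 ]
 [626.3345    79.77536 ]
 [509.38376   56.671932]] [557.55365 117.3249 ] 11.261072 [np.float32(100.17038), np.float32(120.37868), np.float32(100.517265), np.float32(119.2109)]
bed [-66.50714668 207.17207597]
wl [[0.48266892 0.17187002 0.1043    ]
 [0.49707583 0.0637641  0.1043    ]]
wr [[0.61341596 0.18878253 0.1043    ]
 [0.62889267 0.08091405 0.1043    ]]
second [[0.48962581 0.169156   0.0903    ]
 [0.60813475 0.18137812 0.0903    ]]
```

Request:
send_rows --rows '[{"dx": 22,"dy": 0.3,"dz": 0,"roll": 0,"jaw": 1},{"dx": 22,"dy": 0.3,"dz": 0,"roll": 0,"jaw": 1},{"dx": 22,"dy": 0.3,"dz": 0,"roll": 0,"jaw": 1},{"dx": 0,"dy": 0,"dz": 25,"roll": 0,"jaw": 1},{"dx": 0,"dy": 0,"dz": 25,"roll": 0,"jaw": 1},{"dx": 0,"dy": 0,"dz": 25,"roll": 0,"jaw": 1},{"dx": 0,"dy": 0,"dz": 15,"roll": 0,"jaw": 1},{"dx": 0,"dy": 0,"dz": 5,"roll": 0,"jaw": 1},{"dx": 0,"dy": 0,"dz": 2,"roll": 0,"jaw": 1},{"dx": 0,"dy": 0,"dz": 0,"roll": 0,"jaw": 1},{"dx": 0,"dy": 0,"dz": 0,"roll": 0,"jaw": 1},{"dx": 0,"dy": 0,"dz": 0,"roll": 0,"jaw": 1}]'

```text
time_s: 8.68
ee_pos: [0.5583, 0.1172, 0.1072]
eef_rot: [3.14, -0.0, 1.701]
force: [0.0, -0.6, -0.5]
grip_width: 0.0007
grip_force: 0.0
```

Request:
send_rows --rows '[{"dx": 0,"dy": 0,"dz": 1,"roll": 0,"jaw": 1},{"dx": 0,"dy": 0,"dz": 1,"roll": 0,"jaw": 1},{"dx": 0,"dy": 0,"dz": 0.5,"roll": 0,"jaw": 1},{"dx": 0,"dy": 0,"dz": 0.5,"roll": 0,"jaw": 1},{"dx": 0,"dy": 0,"dz": 0.3,"roll": 0,"jaw": 1},{"dx": 0,"dy": 0,"dz": 0,"roll": 0,"jaw": 1},{"dx": 0,"dy": 0,"dz": 0,"roll": 0,"jaw": 1}]'

```text
time_s: 9.27
ee_pos: [0.5578, 0.117, 0.1028]
eef_rot: [3.142, -0.0, 1.701]
force: [0.8, 0.1, -0.4]
grip_width: 0.0007
grip_force: 0.0
```

Request:
send_rows --rows '[{"dx": 0,"dy": 0,"dz": 1,"roll": 0,"jaw": 1},{"dx": 0,"dy": 0,"dz": 0.5,"roll": 0,"jaw": 1},{"dx": 0,"dy": 0,"dz": 0.5,"roll": 0,"jaw": 1},{"dx": 0,"dy": 0,"dz": 0.3,"roll": 0,"jaw": 1},{"dx": 0,"dy": 0,"dz": 0,"roll": 0,"jaw": 1},{"dx": 0,"dy": 0,"dz": 0,"roll": 0,"jaw": 1}]'

```text
time_s: 9.77
ee_pos: [0.5579, 0.117, 0.1013]
eef_rot: [3.141, 0.0, 1.701]
force: [-4.2, -0.6, 9.2]
grip_width: 0.0005
grip_force: 4.6
```

Request:
send_rows --rows '[{"dx": -0.3,"dy": -0.2,"dz": 0.2,"roll": 0,"jaw": 1},{"dx": -0.7,"dy": 0,"dz": 0,"roll": 0,"jaw": 1},{"dx": -1,"dy": 0,"dz": 0,"roll": 0,"jaw": 1},{"dx": -1.5,"dy": 0,"dz": 0,"roll": 0,"jaw": 1},{"dx": -2,"dy": 0,"dz": 0,"roll": 0,"jaw": 1},{"dx": -2,"dy": 0,"dz": 0,"roll": 0,"jaw": 1},{"dx": -2,"dy": 0,"dz": 0,"roll": 0,"jaw": 1},{"dx": -1.5,"dy": 0,"dz": 0,"roll": 0,"jaw": 1}]'

```text
time_s: 10.43
ee_pos: [0.5597, 0.1066, 0.1013]
eef_rot: [3.139, -0.001, 1.701]
force: [-0.1, 4.0, 6.6]
grip_width: 0.0001
grip_force: 3.9
```

```bash
python3 - <<'E'
from rear import *
o=get_obs(); print(o['force'],o['ee_pos'])
c=cam('wrist'); save('w6.png',c['frame'])
g=cv2.cvtColor(c['frame'],cv2.COLOR_RGB2GRAY)
for u in (190,230,280,330,370): print(u,g[135:190,u])
E
```

```text
[-0.06977792  3.96872614  6.63220326] [0.55965926 0.10655745 0.10130965]
190 [152 153 153 150 157 148 153 156 153 150 153 150 150 153 150 152 152 154
 148 155 152 151 149 149 151 148 151 151 153 150 126 130 135 135 130 133
 135 121  93  96 127 147 140 144 145 141 143 141 142 141 104 109 109 112
 110]
230 [161 157 158 162 159 157 160 156 160 160 159 155 158 153 159 157 153 153
 156 159 151 158 156 155 157 153 156 156 131 138 135 131 133 138 134 103
  98 117 151 150 148 149 145 143 145 143 145 146 147 144 142 118 110 113
 112]
280 [161 164 162 163 164 164 161 160 162 159 162 165 160 163 161 164 161 160
 160 162 159 163 164 161 157 159 160 161 160 160 158 139  95 103 136 154
 148 153 152 152 151 152 151 153 153 152 151 152 149 150 148 149 149 152
 149]
330 [239 238 239 239 238 240 242 249 149 160 162 161 161 164 166 162 162 163
 161 165 164 164 165 162 165 165 163 161 119 103 118 154 160 160 158 145
 187 251 243 241 242 241 242 241 241 241 241 241 242 241 241 241 241 242
 241]
370 [156 162 161 162 159 160 160 157 165 157 157 159 161 161 158 159 154 161
 158 159 160 155 160 158 161 164 112 102 121 158 157 155 151 154 154 154
 154 152 154 152 154 154 153 151 153 154 153 150 154 154 149 151 149 152
 150]
```

```bash
cat > chk.py <<'E'
from rear import *
import sys
o=get_obs(); c=cam('wrist'); v0,v1=int(sys.argv[1]),int(sys.argv[2]); z=float(sys.argv[3]) if len(sys.argv)>3 else .1003
q,a=rear(c,v0,v1,range(190,376,15),z)
n=np.array([-np.sin(np.radians(a)),np.cos(np.radians(a))]); d=(q[0]-o['ee_pos'][:2]*1000)@n
C=np.array([659.5,-74.9]); th=.177; R=np.array([[np.cos(th),-np.sin(th)],[np.sin(th),np.cos(th)]])
print('yaw',a,'(bed 10.15) tcp->rear',d,'tcp',o['ee_pos'],'bed tcp',(o['ee_pos'][:2]*1000-C)@R,'F',o['force'])
E
python3 chk.py 158 182
```

```text
yaw 10.921236 (bed 10.15) tcp->rear 51.38856533710464 tcp [0.55969165 0.10639328 0.10132084] bed tcp [-66.32736036 196.03479393] F [-0.97720575  2.54532991  8.59944241]
```

Request:
send_rows --rows '[{"dx": -0.7,"dy": 0,"dz": 0.2,"roll": 0,"jaw": 1},{"dx": -1.3,"dy": 0,"dz": 0,"roll": 0,"jaw": 1},{"dx": -2,"dy": 0,"dz": 0,"roll": 0,"jaw": 1},{"dx": -2.5,"dy": 0,"dz": 0,"roll": 0,"jaw": 1},{"dx": -2.5,"dy": 0,"dz": 0,"roll": 0,"jaw": 1},{"dx": -2.5,"dy": 0,"dz": 0,"roll": 0,"jaw": 1},{"dx": -2.5,"dy": 0,"dz": 0,"roll": 0,"jaw": 1},{"dx": -2.5,"dy": 0,"dz": 0,"roll": 0,"jaw": 1}]'

```text
time_s: 11.2
ee_pos: [0.5619, 0.0903, 0.1013]
eef_rot: [3.139, -0.001, 1.701]
force: [0.0, 3.8, 8.7]
grip_width: 0.0005
grip_force: 4.6
```

Request:
send_rows --rows '[{"dx": -2.5,"dy": 0,"dz": 0,"roll": 0,"jaw": 1},{"dx": -2.5,"dy": 0,"dz": 0,"roll": 0,"jaw": 1},{"dx": -2.5,"dy": 0,"dz": 0,"roll": 0,"jaw": 1}]'

```text
time_s: 11.45
ee_pos: [0.5629, 0.0828, 0.1013]
eef_rot: [3.139, -0.001, 1.701]
force: [-0.1, 4.3, 9.9]
grip_width: 0.0004
grip_force: 4.6
```

```bash
python3 chk.py 158 182
```

```text
yaw 11.0122795 (bed 10.15) tcp->rear 51.46123534227443 tcp [0.56286461 0.08282602 0.1012651 ] bed tcp [-67.35363393 172.27705474] F [-0.06362741  4.30217392  9.88442661]
```

Request:
send_rows --rows '[{"dx": -2,"dy": 0,"dz": 0,"roll": 0,"jaw": 1},{"dx": -2,"dy": 0,"dz": 0,"roll": 0,"jaw": 1},{"dx": -2,"dy": 0,"dz": 0,"roll": 0,"jaw": 1},{"dx": -2,"dy": 0,"dz": 0,"roll": 0,"jaw": 1},{"dx": -2,"dy": 0,"dz": 0,"roll": 0,"jaw": 1}]'

```text
time_s: 11.92
ee_pos: [0.5641, 0.0729, 0.1012]
eef_rot: [3.139, -0.001, 1.701]
force: [-0.4, 3.7, 7.7]
grip_width: 0.0005
grip_force: 4.0
```

Request:
send_rows --rows '[{"dx": -2,"dy": 0,"dz": 0,"roll": 0,"jaw": 1},{"dx": -2,"dy": 0,"dz": 0,"roll": 0,"jaw": 1},{"dx": -2,"dy": 0,"dz": 0,"roll": 0,"jaw": 1},{"dx": -2,"dy": 0,"dz": 0,"roll": 0,"jaw": 1}]'

```text
time_s: 12.25
ee_pos: [0.5651, 0.0648, 0.101]
eef_rot: [3.139, -0.001, 1.701]
force: [-0.7, 3.3, 7.6]
grip_width: 0.0008
grip_force: 3.5
```

Request:
send_rows --rows '[{"dx": -2,"dy": 0,"dz": 0.2,"roll": 0,"jaw": 1},{"dx": -2,"dy": 0,"dz": 0.1,"roll": 0,"jaw": 1},{"dx": -2,"dy": 0,"dz": 0,"roll": 0,"jaw": 1},{"dx": -2,"dy": 0,"dz": 0.1,"roll": 0,"jaw": 1}]'

```text
time_s: 12.58
ee_pos: [0.5662, 0.057, 0.1008]
eef_rot: [3.139, -0.001, 1.701]
force: [-1.2, 5.0, 9.5]
grip_width: 0.0005
grip_force: 4.8
```

Request:
send_rows --rows '[{"dx": -2,"dy": 0,"dz": 0,"roll": 0,"jaw": 1},{"dx": -2,"dy": 0,"dz": 0,"roll": 0,"jaw": 1},{"dx": -2,"dy": 0,"dz": 0.1,"roll": 0,"jaw": 1},{"dx": -2,"dy": 0,"dz": 0,"roll": 0,"jaw": 1}]'

```text
time_s: 12.92
ee_pos: [0.5673, 0.049, 0.1008]
eef_rot: [3.139, -0.001, 1.701]
force: [0.4, 4.4, 8.6]
grip_width: 0.0005
grip_force: 4.4
```

```bash
python3 chk.py 155 185 .0995
```

```text
yaw 9.265701 (bed 10.15) tcp->rear 51.648603815153 tcp [0.56731334 0.04900831 0.10076271] bed tcp [-68.92893368 138.20437904] F [0.38208412 4.4115569  8.63431376]
```

Request:
send_rows --rows '[{"dx": -2,"dy": 0,"dz": 0.1,"roll": 0,"jaw": 1},{"dx": -2,"dy": 0,"dz": 0,"roll": 0,"jaw": 1},{"dx": -2,"dy": 0,"dz": 0.1,"roll": 0,"jaw": 1},{"dx": -2,"dy": 0,"dz": 0,"roll": 0,"jaw": 1}]'

```text
time_s: 13.3
ee_pos: [0.5684, 0.0411, 0.1007]
eef_rot: [3.139, -0.001, 1.701]
force: [0.0, 4.0, 9.2]
grip_width: 0.0006
grip_force: 4.8
```

Request:
send_rows --rows '[{"dx": -2,"dy": 0,"dz": 0.1,"roll": 0,"jaw": 1},{"dx": -2,"dy": 0,"dz": 0,"roll": 0,"jaw": 1},{"dx": -2,"dy": 0,"dz": 0.1,"roll": 0,"jaw": 1},{"dx": -2,"dy": 0,"dz": 0,"roll": 0,"jaw": 1}]'

```text
time_s: 13.63
ee_pos: [0.5695, 0.0332, 0.1006]
eef_rot: [3.139, -0.001, 1.701]
force: [0.0, 4.7, 10.1]
grip_width: 0.0007
grip_force: 5.3
```

```bash
python3 chk.py 155 185 .0995
```

```text
yaw 9.305875 (bed 10.15) tcp->rear 51.7303662380053 tcp [0.56949787 0.03322411 0.10058213] bed tcp [-69.55776999 122.28213943] F [5.86660374e-03 4.72495466e+00 1.01386439e+01]
```

Request:
send_rows --rows '[{"dx": -2,"dy": 0,"dz": 0,"roll": 0,"jaw": 1},{"dx": -2,"dy": 0,"dz": 0,"roll": 0,"jaw": 1},{"dx": -2,"dy": 0,"dz": 0.1,"roll": 0,"jaw": 1},{"dx": -2,"dy": 0,"dz": 0,"roll": 0,"jaw": 1}]'

```text
time_s: 14.02
ee_pos: [0.5706, 0.0253, 0.1005]
eef_rot: [3.139, -0.001, 1.701]
force: [-0.7, 3.2, 9.1]
grip_width: 0.0
grip_force: 4.7
```

Request:
send_rows --rows '[{"dx": -2,"dy": 0,"dz": 0,"roll": 0,"jaw": 1},{"dx": -2,"dy": 0,"dz": 0,"roll": 0,"jaw": 1},{"dx": -2,"dy": 0,"dz": 0.1,"roll": 0,"jaw": 1}]'

```text
time_s: 14.27
ee_pos: [0.571, 0.0192, 0.0999]
eef_rot: [3.14, -0.001, 1.701]
force: [-0.3, 4.4, 9.1]
grip_width: 0.0008
grip_force: 4.7
```

Request:
send_rows --rows '[{"dx": -2,"dy": 0,"dz": 0.1,"roll": 0,"jaw": 1},{"dx": -2,"dy": 0,"dz": 0.1,"roll": 0,"jaw": 1},{"dx": -2,"dy": 0,"dz": 0.1,"roll": 0,"jaw": 1},{"dx": -2,"dy": 0,"dz": 0,"roll": 0,"jaw": 1}]'

```text
time_s: 14.6
ee_pos: [0.5722, 0.0114, 0.0999]
eef_rot: [3.139, -0.001, 1.701]
force: [-0.5, 4.0, 9.9]
grip_width: 0.0006
grip_force: 5.3
```

Request:
send_rows --rows '[{"dx": -2,"dy": 0,"dz": 0,"roll": 0,"jaw": 1},{"dx": -2,"dy": 0,"dz": 0,"roll": 0,"jaw": 1},{"dx": -2,"dy": 0,"dz": 0,"roll": 0,"jaw": 1},{"dx": -2,"dy": 0,"dz": 0,"roll": 0,"jaw": 1}]'

```text
time_s: 14.93
ee_pos: [0.5733, 0.0034, 0.0999]
eef_rot: [3.139, -0.001, 1.701]
force: [-0.6, 4.4, 11.1]
grip_width: 0.0002
grip_force: 5.3
```

```bash
python3 chk.py 155 185 .0985; python3 - <<'E'
from h import *
c=cam('wrist'); g=cv2.cvtColor(c['frame'],cv2.COLOR_RGB2GRAY)
for u in (200,240,280,320,360): print(u,g[150:190,u])
save('w7.png',c['frame'])
E
```

```text
yaw 8.084388 (bed 10.15) tcp->rear 56.84406486690598 tcp [0.57326543 0.00343844 0.09989443] bed tcp [-71.09365436  92.29844873] F [-0.6433728   4.42857713 11.10063675]
200 [ 72  74  75  77  70  77  77  73  74  70  89  89  92  93  95  94  87  91
  96  93 120 144 143 143 137 141 141 140 140 138 105 106 110 106 106 108
 107 111 108 108]
240 [ 75  76  73  78  76  77  76  82 103 116 109  88  93  91  91  91  95  95
 112 149 145 145 144 139 144 148 141 145 143 143 141 140 143 143 137 140
 142 142 138 101]
280 [ 81  85  84  84  84  91 104 110 101  96  95  98  87  96  96  94 110 158
 151 149 147 150 147 148 149 151 146 146 147 145 150 148 149 149 148 149
 148 149 144 148]
320 [ 86  91  89  93 110 121  99 102 102 101  99  98 100 101 111 145 157 142
 179 248 241 241 240 240 240 240 239 241 240 241 240 241 240 240 239 240
 239 240 240 242]
360 [ 86  94 110 119  97 104 101 100 100 103  98 104 102 144 153 153 154 148
 151 156 203 200 194 198 199 196 135 144 144 139 145 141 145 150 146 147
 145 154 223 252]
```

View pics/w7.png

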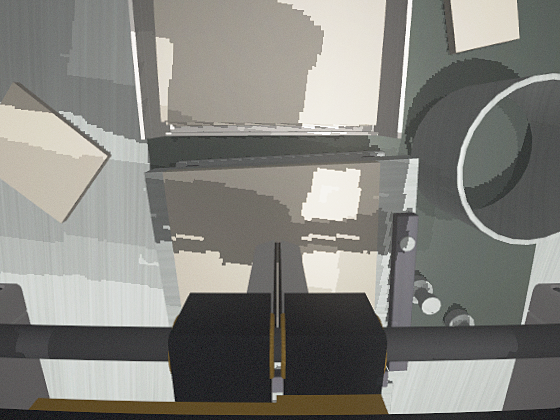

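The slab lies on the table with its rear edge at v 163–170 and its right edge near u 380. The fence's inner face is near u 393.

```bash
cat > bed.py <<'E'
from m import *
C=np.array([659.5,-74.9]); th=.177; RB=np.array([[np.cos(th),-np.sin(th)],[np.sin(th),np.cos(th)]])
def bed(c,pts,z): return ((plane(c,pts,z)[:,:2]*1000)-C)@RB
E
python3 - <<'E'
from bed import *
c=cam('wrist'); g=cv2.cvtColor(c['frame'],cv2.COLOR_RGB2GRAY)
rr=[(200,169.9),(240,168.3),(280,166.4),(320,164.6),(360,162.6)]
p=bed(c,rr,.0985); print(p); print('yaw rel bed',np.degrees(np.polyfit(p[:,0],p[:,1],1)[0]))
for v in (172,180,190,225,240,255,270): print(v,g[v,366:412])
E
```

```text
[[-109.86776537  144.10902059]
 [ -87.77098097  143.89542148]
 [ -65.78553115  143.87707748]
 [ -43.84918414  143.83327174]
 [ -21.87914764  143.92892217]]
yaw rel bed -0.11020441482078142
172 [149 150 152 149 150 147 152 148 147 149 151 151 149 146 135 132 137 135
 136 134 135 132 133 136 135 134 134 135 133 133 137 134 132 135 131 127
 136 133 129 129 123 161 223 217 214 213]
180 [148 150 147 147 147 148 148 146 147 147 149 149 150 145 131 132 134 131
 135 132 133 133 137 131 134 132 130 129 127 130 133 127 131 130 129 127
 130 128 125 158 224 214 209 212 208 210]
190 [149 149 144 143 148 149 148 146 147 148 146 149 152 142 137 137 141 138
 137 138 138 136 136 135 135 132 135 136 137 136 131 131 131 133 131 131
 123 150 226 220 214 214 213 213 213 213]
225 [116 113 111 113 116 112 119 113 113 114 116 111 107 104 101 104 104 107
  99 100  95 107 128 133 133 100  91  61  68  60  65  75  83  79  80  79
  83  81  79  77  94 135 127 131 126 127]
240 [115 115 119 112 112 115 110 115 113 111 111 108 109 103 105 104 102  92
 130 126 130 124 129 126 117 103  59  62  64  58  80  80  72  82  76 104
 127 127 129 128 124 118 156 222 211 214]
255 [214 216 214 215 217 215 212 214 212 215 209 193 199 203 159 159 163 184
 187 188 184 228 221 230 151  57  61  65  65  70  77 105 129 123 122 124
 122 121 122 125 124 126 127 124 122 124]
270 [212 211 213 212 211 212 214 213 213 214 193 195 196 193 194 192 188 220
 215 217 219 221 220 190 107  56  59  58  75 114 129 124 121 128 124 122
 122 123 122 124 122 122 123 122 123 121]
```

Request:
send_rows --rows '[{"dx": -1,"dy": 0.3,"dz": -0.1,"roll": 0,"jaw": 1},{"dx": -2,"dy": 0.6,"dz": 0,"roll": 0,"jaw": 1},{"dx": -2,"dy": 0.6,"dz": 0,"roll": 0,"jaw": 1},{"dx": -2,"dy": 0.6,"dz": 0,"roll": 0,"jaw": 1},{"dx": -2,"dy": 0.6,"dz": 0,"roll": 0,"jaw": 1},{"dx": -2,"dy": 0.6,"dz": 0,"roll": 0,"jaw": 1}]'

```text
time_s: 15.58
ee_pos: [0.5777, -0.0071, 0.0999]
eef_rot: [3.14, -0.001, 1.701]
force: [-2.8, 4.0, 11.8]
grip_width: 0.0005
grip_force: 5.4
```

Request:
send_rows --rows '[{"dx": -2,"dy": 0.6,"dz": 0,"roll": 0,"jaw": 1},{"dx": -2,"dy": 0.6,"dz": 0,"roll": 0,"jaw": 1},{"dx": -2,"dy": 0.6,"dz": 0,"roll": 0,"jaw": 1},{"dx": -2,"dy": 0.6,"dz": 0,"roll": 0,"jaw": 1},{"dx": -2,"dy": 0.6,"dz": 0,"roll": 0,"jaw": 1},{"dx": -2,"dy": 0.6,"dz": 0,"roll": 0,"jaw": 1}]'

```text
time_s: 16.08
ee_pos: [0.5829, -0.0185, 0.0999]
eef_rot: [3.14, -0.0, 1.701]
force: [-1.3, 4.9, 10.3]
grip_width: 0.0003
grip_force: 5.4
```

Request:
send_rows --rows '[{"dx": -2,"dy": 0.6,"dz": 0,"roll": 0,"jaw": 1},{"dx": -2,"dy": 0.6,"dz": 0,"roll": 0,"jaw": 1},{"dx": -2,"dy": 0.6,"dz": 0,"roll": 0,"jaw": 1},{"dx": -2,"dy": 0.6,"dz": 0,"roll": 0,"jaw": 1},{"dx": -2,"dy": 0.6,"dz": 0,"roll": 0,"jaw": 1},{"dx": -2,"dy": 0.6,"dz": 0,"roll": 0,"jaw": 1}]'

```text
time_s: 16.58
ee_pos: [0.588, -0.03, 0.0998]
eef_rot: [3.14, -0.001, 1.701]
force: [-2.4, 4.3, 11.0]
grip_width: 0.0003
grip_force: 5.4
```

```bash
python3 - <<'E'
from bed import *
o=get_obs(); print((o['ee_pos'][:2]*1000-C)@RB,o['ee_pos'],o['force'])
c=cam('wrist'); np.savez('pics/w8.npz',f=c['frame'],**{k:c[k] for k in('camera_matrix','D','R','t')}); g=cv2.cvtColor(c['frame'],cv2.COLOR_RGB2GRAY)
for u in (200,240,280,320,360): print(u,g[156:180,u])
for v in (180,195,210,230,250,265,280): print(v,g[v,366:412])
E
```

```text
[-62.51154056  56.84213573] [ 0.58795651 -0.02995281  0.09984087] [-2.3867599   4.32094612 11.03193678]
200 [127 122 124 128 126 130 129 126 125 133 132 123  96  93 127 150 145 142
 144 146 146 143 146 145]
240 [132 133 132 136 129 133 131 134 133 131 109  94 118 153 146 145 148 146
 150 146 149 141 144 146]
280 [143 139 140 142 140 138 139 137 112  95 113 156 154 153 152 152 149 152
 151 152 152 152 151 150]
320 [148 148 147 148 144 142 128 101 116 158 160 159 157 151 192 251 243 242
 241 242 241 242 241 241]
360 [145 144 138 139 138 104 105 150 162 152 153 145 172 254 198 203 204 205
 205 197 135 145 141 146]
180 [154 155 153 153 154 152 154 155 151 152 150 152 152 139  81  63  71  67
  81  90  87  90  86  85  78 118 146 138 139 137 137 134 135 138 135 121
  84  84  84  83 106 128 120 116 120 116]
195 [152 148 153 151 149 151 151 147 149 150 149 149 157 109  69  66  68  76
  87  87  90  88  89  88  89  85  86  84  84  85  85  82  81  87  82  84
  78  87  82  94 121 121 119 118 116 114]
210 [147 151 150 149 149 149 152 150 147 147 149 143 116  78  71  67  66  68
  89  83  83  84  86
[... 162 characters left out ...]
5  72  72
  75  68  72  76  69  73  67  61  91  84  82  90  82  89  81  82  85  84
  76 107 121 123 117 120 118 118 114 116]
250 [111 113 114 114 114 116 112 113 114 113 111 106  69  60  66  70  68  74
  67  72  72  70  69  65  86  81  82  84  85  81  85  84  81  85  79  89
 121 122 129 129 127 125 115 116 122 136]
265 [216 215 217 218 215 215 213 217 219 230 142  81  62  63  64  91 110 113
 107 114 110 107 107 120 125 125 124 126 125 129 121 127 120 122 110 123
 175 197 190 186 184 179 182 189 177 122]
280 [214 215 215 212 214 214 213 215 217 229  98  54  61  65  80  99 116 106
 110 108 111 105 104 121 121 123 123 124 121 120 123 122 123 123 114 113
 114 114 118 116 112 116 114 111 117 117]
```

```bash
python3 - <<'E'
from bed import *
c=dict(np.load('pics/w8.npz'))
p=bed(c,[(200,169),(240,167),(280,165),(320,163),(360,161)],.0985); print('rear',p[:,1],np.degrees(np.polyfit(p[:,0],p[:,1],1)[0]))
print('right',bed(c,[(379.9,180),(379,195),(378.3,210),(376.2,265),(375.8,280)],.0985))
print('fence top inner',bed(c,[(383.9,180),(383.5,195),(383.5,210),(381.2,265),(380.5,280)],.0965))
E
```

```text
rear [109.39958095 109.41196749 109.45471873 109.52764156 109.6312265 ] 0.15089322070846656
right [[-1.96173141 98.56547491]
 [-2.17862158 90.00725137]
 [-2.27559516 81.23228215]
 [-2.27907027 47.01390436]
 [-2.14854108 37.0549523 ]]
fence top inner [[ 0.92799381 98.0696845 ]
 [ 1.02320183 89.39863487]
 [ 1.36440061 80.5016104 ]
 [ 1.38893389 45.88565519]
 [ 1.37864376 35.81914937]]
```

Request:
send_rows --rows '[{"dx": -1.3,"dy": 0.3,"dz": -0.1,"roll": 0,"jaw": 1},{"dx": -1.5,"dy": 0.4,"dz": 0,"roll": 0,"jaw": 1},{"dx": -1.5,"dy": 0.4,"dz": 0,"roll": 0,"jaw": 1},{"dx": -1.5,"dy": 0.4,"dz": 0,"roll": 0,"jaw": 1},{"dx": -1,"dy": 0.3,"dz": 0,"roll": 0,"jaw": 1},{"dx": -0.5,"dy": 0,"dz": 0,"roll": 0,"jaw": 1}]'

```text
time_s: 17.13
ee_pos: [0.5907, -0.0368, 0.0999]
eef_rot: [3.14, -0.001, 1.701]
force: [-1.9, 5.3, 10.7]
grip_width: 0.0003
grip_force: 5.1
```

Request:
send_rows --rows '[{"dx": -0.4,"dy": 0,"dz": 0,"roll": 0,"jaw": 1},{"dx": -0.4,"dy": 0,"dz": 0,"roll": 0,"jaw": 1}]'

```text
time_s: 17.3
ee_pos: [0.5908, -0.0375, 0.0999]
eef_rot: [3.14, -0.001, 1.701]
force: [-2.0, 5.3, 9.0]
grip_width: 0.0003
grip_force: 4.9
```

Request:
send_rows --rows '[{"dx": -0.4,"dy": 0,"dz": 0,"roll": 0,"jaw": 1},{"dx": -0.4,"dy": 0,"dz": 0,"roll": 0,"jaw": 1}]'

```text
time_s: 17.47
ee_pos: [0.5909, -0.0383, 0.0999]
eef_rot: [3.14, -0.001, 1.701]
force: [-1.9, 5.9, 10.4]
grip_width: 0.0005
grip_force: 4.9
```

Request:
send_rows --rows '[{"dx": -0.4,"dy": 0,"dz": 0,"roll": 0,"jaw": 1},{"dx": -0.4,"dy": 0,"dz": 0,"roll": 0,"jaw": 1}]'

```text
time_s: 17.63
ee_pos: [0.591, -0.039, 0.0999]
eef_rot: [3.14, -0.001, 1.701]
force: [-1.6, 6.5, 9.6]
grip_width: 0.0002
grip_force: 4.9
```

Request:
send_rows --rows '[{"dx": -0.3,"dy": 0,"dz": 0,"roll": 0,"jaw": 1},{"dx": -0.3,"dy": 0,"dz": 0,"roll": 0,"jaw": 1}]'

```text
time_s: 17.8
ee_pos: [0.5911, -0.0397, 0.0999]
eef_rot: [3.14, -0.001, 1.701]
force: [-1.4, 5.8, 9.1]
grip_width: 0.0005
grip_force: 4.9
```

```bash
cat > last.py <<'E'
from bed import *
c=cam('wrist'); g=cv2.cvtColor(c['frame'],cv2.COLOR_RGB2GRAY).astype(int); o=get_obs()
def mn(u,a=145,b=185):
    s=g[a:b,u]; k=s.argmin(); return (u,a+k)
R=[mn(u) for u in range(200,376,20)]; p=bed(c,np.array(R)+[0,1],.0985); print(R); print('rear',p[:,1].round(1),np.degrees(np.polyfit(p[:,0],p[:,1],1)[0]))
def er(v):
    s=g[v,366:390]; k=(s[1:]-s[:-1]).argmin(); return (366+k+.5,v)
def fi(v): # fence top inner edge: last dark -> lighter rise after the slab edge
    u0=int(er(v)[0])+1; s=g[v,u0:u0+12]; k=(s[1:]-s[:-1]).argmax(); return (u0+k+.5,v)
vs=(180,190,200,210,265,275,285)
print('right',bed(c,[er(v) for v in vs],.0985)[:,0].round(1),'fence',bed(c,[fi(v) for v in vs],.0965)[:,0].round(1))
print('tcp bed',(o['ee_pos'][:2]*1000-C)@RB,o['force'])
E
python3 last.py
```

```text
[(200, np.int64(162)), (220, np.int64(161)), (240, np.int64(160)), (260, np.int64(159)), (280, np.int64(159)), (300, np.int64(158)), (320, np.int64(157)), (340, np.int64(156)), (360, np.int64(155))]
rear [102.6 102.6 102.6 102.6 102.1 102.1 102.2 102.2 102.3] -0.33066026734701487
right [-1.4 -1.2 -1.  -3.1 -1.3 -1.1 -1.5] fence [1.5 1.7 0.8 1.6 1.1 0.8 6. ]
tcp bed [-61.12658782  46.71223566] [-1.67393977  6.34724058  9.35393752]
```

Request:
send_rows --rows '[{"dx": 0,"dy": 0.4,"dz": 0,"roll": 0,"jaw": 1},{"dx": 0,"dy": 0.5,"dz": 0,"roll": 0,"jaw": 1},{"dx": 0,"dy": 0.5,"dz": 0,"roll": 0,"jaw": 1},{"dx": 0,"dy": 0.5,"dz": 0,"roll": 0,"jaw": 1}]'

```text
time_s: 18.18
ee_pos: [0.5923, -0.0399, 0.0998]
eef_rot: [-3.141, -0.0, 1.701]
force: [-7.1, 1.4, 13.1]
grip_width: 0.0005
grip_force: 6.6
```

Request:
send_rows --rows '[{"dx": 0,"dy": 0.5,"dz": 0,"roll": 0,"jaw": 1},{"dx": 0,"dy": 0.5,"dz": 0,"roll": 0,"jaw": 1}]'

```text
time_s: 18.35
ee_pos: [0.5932, -0.0398, 0.0998]
eef_rot: [-3.141, -0.0, 1.701]
force: [-7.1, 1.7, 13.4]
grip_width: 0.0003
grip_force: 6.6
```

Request:
send_rows --rows '[{"dx": 0,"dy": 0.4,"dz": 0,"roll": 0,"jaw": 1},{"dx": 0,"dy": 0.4,"dz": 0,"roll": 0,"jaw": 1},{"dx": 0,"dy": 0.4,"dz": 0,"roll": 0,"jaw": 1}]'

```text
time_s: 18.6
ee_pos: [0.5944, -0.0397, 0.0998]
eef_rot: [-3.141, -0.0, 1.701]
force: [-7.2, 1.0, 12.6]
grip_width: 0.0006
grip_force: 6.6
```

```bash
python3 last.py
```

```text
[(200, np.int64(162)), (220, np.int64(161)), (240, np.int64(160)), (260, np.int64(159)), (280, np.int64(158)), (300, np.int64(157)), (320, np.int64(156)), (340, np.int64(155)), (360, np.int64(154))]
rear [102.  102.  102.  102.  102.  102.  102.1 102.1 102.2] 0.150264372254404
right [0.7 0.9 1.1 0.7 0.7 0.9 1.1] fence [3.  3.2 4.5 5.3 3.7 4.6 6.1]
tcp bed [-57.82452301  46.06058015] [-5.87533142  1.46085117 12.37936785]
```

Request:
send_rows --rows '[{"dx": 0,"dy": 0.4,"dz": -0.2,"roll": 0,"jaw": 1},{"dx": 0,"dy": 0.4,"dz": 0,"roll": 0,"jaw": 1},{"dx": 0,"dy": 0.4,"dz": 0,"roll": 0,"jaw": 1},{"dx": 0,"dy": 0.3,"dz": 0,"roll": 0,"jaw": 1}]'

```text
time_s: 18.98
ee_pos: [0.5959, -0.0397, 0.0999]
eef_rot: [-3.141, 0.0, 1.701]
force: [-7.2, 0.2, 10.8]
grip_width: 0.0005
grip_force: 5.7
```

```bash
python3 last.py
```

```text
[(200, np.int64(162)), (220, np.int64(161)), (240, np.int64(160)), (260, np.int64(159)), (280, np.int64(157)), (300, np.int64(156)), (320, np.int64(156)), (340, np.int64(154)), (360, np.int64(153))]
rear [101.7 101.7 101.7 101.7 102.3 102.3 101.8 102.4 102.4] 0.5246895709608824
right [0.5 0.7 0.8 0.4 0.9 1.1 0.8] fence [6.2 3.5 4.9 6.8 2.7 3.  5.7]
tcp bed [-56.37979473  45.8145223 ] [-5.8602739   0.75069    11.82839844]
```

Request:
send_rows --rows '[{"dx": -0.4,"dy": -0.2,"dz": 0,"roll": 0,"jaw": 1},{"dx": -0.4,"dy": -0.1,"dz": 0,"roll": 0,"jaw": 1},{"dx": -0.4,"dy": 0,"dz": 0,"roll": 0,"jaw": 1},{"dx": -0.4,"dy": 0,"dz": 0,"roll": 0,"jaw": 1}]'

```text
time_s: 19.37
ee_pos: [0.5963, -0.0407, 0.0999]
eef_rot: [3.14, -0.001, 1.701]
force: [-1.7, 5.1, 8.9]
grip_width: 0.0009
grip_force: 4.4
```

Request:
send_rows --rows '[{"dx": 0.4,"dy": -0.2,"dz": -0.6,"roll": 0,"jaw": 1},{"dx": 0,"dy": 0,"dz": -1,"roll": 0,"jaw": 1},{"dx": 0,"dy": 0,"dz": -3,"roll": 0,"jaw": 1},{"dx": 0,"dy": 0,"dz": -20,"roll": 0,"jaw": 1},{"dx": 0,"dy": 0,"dz": -35,"roll": 0,"jaw": 1},{"dx": 0,"dy": 0,"dz": -35,"roll": 0,"jaw": 1},{"dx": -35,"dy": 0,"dz": -35,"roll": 0,"jaw": 1},{"dx": -30,"dy": 0,"dz": -20,"roll": 0,"jaw": 1},{"dx": 0,"dy": 0,"dz": 0,"roll": 0,"jaw": 1},{"dx": 0,"dy": 0,"dz": 0,"roll": 0,"jaw": 1},{"dx": 0,"dy": 0,"dz": 0,"roll": 0,"jaw": 1}]'

```text
time_s: 20.28
ee_pos: [0.6031, -0.0996, 0.2421]
eef_rot: [-3.14, -0.001, 1.701]
force: [0.6, -0.4, -0.5]
grip_width: 0.0004
grip_force: 0.0
```

```bash
python3 - <<'E'
from h import *
o=get_obs(); print(o['ee_pos'],o['force'],o['time_s'])
c=cam('wrist'); np.savez('pics/w9.npz',f=c['frame'],**{k:c[k] for k in('camera_matrix','D','R','t')})
save('w9.png',cv2.resize(c['frame'][60:330,170:410],(533,600),interpolation=cv2.INTER_CUBIC))
E
```

```text
[ 0.60309657 -0.09955658  0.24208655] [ 0.61164181 -0.35613516 -0.5472704 ] 20.2833
```

View pics/w9.png

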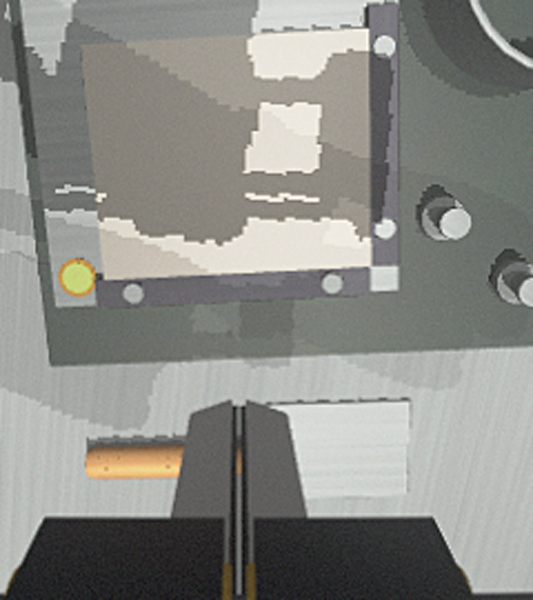

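The slab sits in the corner with no visible gap: its lower edge runs from crop (105,278) to (370,266) along the end stop, and its right edge near x 370 is against the fence. I'll check numerically using the bars' outer edges (thickness 13.5 and 13 mm).

```bash
python3 - <<'E'
from bed import *
c=dict(np.load('pics/w9.npz')); g=cv2.GaussianBlur(cv2.cvtColor(c['f'],cv2.COLOR_RGB2GRAY),(3,3),0).astype(int)
def sub(s,sg):
    d=sg*np.diff(s); k=d.argmax(); w=np.maximum(d[max(k-1,0):k+2],0); return (w*np.arange(max(k-1,0),max(k-1,0)+len(w))).sum()/w.sum()+.5
us=[222,240,255,270,285,300,310]; 
V=lambda a,b,sg,us=us:[(u,a+sub(g[a:b,u],sg)) for u in us]
fr=[]; ou=[]
for u in us:
    v=185.2-(u-217)*.045; a=int(v)-5; fr.append((u,a+sub(g[a:a+10,u],-1)))
    a=int(v)+7; ou.append((u,a+sub(g[a:a+11,u],-1)) )
vs=[85,95,105,115,125,135,145,155]
ri=[];fo=[]
for v in vs:
    ri.append((332+sub(g[v,332:342],-1),v)); fo.append((344+sub(g[v,344:356],-1),v))
rear=[]
for u in [215,230,250,262]: rear.append((u,70+sub(g[70:86,u],1)))
f=lambda p,i:(p[:,i].round(1),'deg',np.degrees(np.polyfit(p[:,1-i],p[:,i],1)[0]).round(2))
print('front',f(bed(c,fr,.0985),1)); print('stop outer',f(bed(c,ou,.0965),1))
print('right',f(bed(c,ri,.0985),0)); print('fence outer',f(bed(c,fo,.0965),0)); print('rear',f(bed(c,rear,.0985),1))
print(np.round(ou,1).tolist(),np.round(fo,1).tolist(),g[195,270:272],[g[184:204,u].tolist() for u in(240,285)],[g[v,330:356].tolist() for v in(95,125)])
E
```

```text
front (array([1.4, 1.5, 1.7, 1.9, 1.6, 1.7, 2. ]), 'deg', np.float64(0.28))
stop outer (array([ -7.3,  -9.7,  -7.8,  -6.5, -10.7, -10.3,  -9.9]), 'deg', np.float64(-1.68))
right (array([0.5, 0.5, 0.4, 0.9, 0.9, 0.9, 0.9, 0.9]), 'deg', np.float64(-0.49))
fence outer (array([10.4, 12.8, 12.5, 12.6, 12.5, 12.6, 12.7, 12.8]), 'deg', np.float64(-1.16))
rear (array([101.3, 101.5, 101.9, 102. ]), 'deg', np.float64(0.9))
[[222.0, 193.5], [240.0, 195.0], [255.0, 192.5], [270.0, 190.5], [285.0, 193.9], [300.0, 192.8], [310.0, 192.0]] [[346.0, 85.0], [348.5, 95.0], [348.1, 105.0], [348.2, 115.0], [348.1, 125.0], [348.1, 135.0], [348.1, 145.0], [348.2, 155.0]] [106 106] [[169, 121, 99, 101, 102, 102, 103, 104, 104, 104, 104, 103, 102, 104, 109, 112, 111, 110, 110, 110], [116, 120, 121, 117, 111, 107, 107, 108, 110, 110, 104, 100, 106, 110, 109, 108, 108, 108, 108, 108]] [[157, 157, 158, 157, 159, 149, 118, 93, 87, 87, 88, 89, 88, 88, 88, 86, 94, 116, 121, 112, 116, 121, 119, 119, 119, 119], [154, 154, 154, 155, 156, 151, 128, 100, 87, 85, 84, 83, 84, 85, 97, 117, 127, 127, 120, 111, 115, 124, 126, 124, 123, 124]]
```

```bash
python3 -c "
from station import *
print(hand_in())"
```

```text
the job is handed in; nothing more can be done
None
```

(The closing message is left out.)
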